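# Close the mould press by one turn of its hand wheel

### The arm

A 7-joint arm with a two-finger parallel gripper is mounted at the origin on the work surface. World frame = base frame: x ahead of the robot, y to its left, z up, the work surface at z = 0. Lengths are in m, angles in rad, forces in N, time in s.
With the tool pointing down it reaches from about 0.35 to 0.9 m from the base axis. Payload 8.1 kg.
Tool frame: the origin (TCP) lies on the centre line of the jaws, within the pads' length; the fingertips stand 19 mm ahead of it and the grasp point (between the pads) is the TCP (arm.tip_reach is the distance from the TCP to the fingertips, in m); z points along the fingers, y is the line along which they close (so a half turn about z gives the same grasp; the last joint's range is limited). The gripper opens to 92 mm and grips with 3 to 60 N. Pads are 19 mm wide; open, the fingers measure 130 mm over their backs; the gripper's body (75 mm by 190 mm) begins 47 mm behind the grasp point.
Start: joints at [1.162, 0.434, 0.025, 1.573, -0.012, 1.134, -0.075], TCP at [0.188, -0.596, 0.224] pointing down, gripper open.
Joint ranges: [-2.62, 2.62], [-0.44, 2.09], [-1.27, 1.32], [0.08, 2.57], [-1.32, 4.46], [0.12, 2], [-2.74, 2.74]. Speed limits (rad/s): [2.22, 2.22, 3.01, 3.01, 3.14, 3.14, 3.14].

### API

Orientations are given as a rotation vector (axis times angle).
In Python, from cell import arm gives the robot as it stands.
- The arm moves only by the tool arm_command, never from a script. Its argument "targets" is a list that holds one entry, the list of rows, each a list of 6 numbers: the shift along the tool's x, y, z in m, then the turn, a rotation vector about the tool's x, y, z in rad. A call has 1 to 10 rows; each row shifts and turns the commanded pose from where the row before left it, along the tool's axes as they then stand; what a row does not reach is not made up. A row lasts 1/8 s, in which the tool goes at most 62.5 mm and 10.7 degrees, less where a joint would pass 70% of its speed; a pose out of reach is approached as far as the arm can. A call with a gripper value outside its range is refused whole. "jaw" is the finger opening in m, from 0 to 0.0918, set as the call begins (left out, the last holds). The fingers move at their own pace and stop on an object; "newtons" is the grip in N (left out, the last holds). Time passes only in rows, so rows that do not move let the fingers close. It gives the time, the measured TCP pose, the force, the opening and the grip force at its end, in the units of the state.
- arm.observe(): the state, without advancing time (a new reading comes with each control period).
- arm.get_image(name): name is "scene" or "side" or "wrist"; returns a dict with "pixels" (384x512x3 uint8, red, green, blue), "z_map" (384x512 float32, m along the optical axis (not along the pixel's ray), 0 where there is no reading), "fx", "fy", "cx", "cy" (pixels), "xyz" and "rotation" of the camera in the world; the wrist camera has in their place "T_tool_cam" (4x4, takes a point from camera to tool coordinates, whose origin is the TCP and whose axes are the flange's). Camera axes: x right, y down, z forward; pixel columns grow to the right and rows downward; lengths in m; the calibration is good to about 2 mm. A picture is of the moment at which its call begins: read the wrist's pose just before it.
- arm.sign_off(): hands the job in; it is judged then, once.
The state is a dict: "clock": time; "joints": joint angles; "dq": joint speeds; "joint_efforts": joint torques, N m; "position": TCP position; "ee_rot": TCP orientation; "force": force on the tool from outside, world axes, zero at the start; "ft_torque": the same for the moment, N m; "width": opening from 0.0 (shut) to 1.0 (fully open); "gripper_force": force on a finger pad.
Only numpy, scipy, OpenCV 4.12 (cv2) and the standard library are available. Lean on these libraries where they do the work, as an engineer would, in place of code of your own. Each camera call takes 0.05 s, during which the arm holds its last target. There are 200 camera calls.

### The job

Close the mould press by exactly one full turn of its hand wheel: push the upright wooden grip on the wheel with the fingertips, steadily and clockwise as seen from above, all the way round until it is back where it started, then move clear. Only push the grip, do not take it between the fingers; do not turn the wheel back or past the full turn, and leave the things standing around the press alone.

Things in the scene. Friction and masses are not known exactly. Their poses are not given: they have to be found in the camera images.
- wheel_hub (a point): Centre of the hand wheel: on its upright axis, on top of the square end of its hub, 30 mm above the middle of the rim. The wheel lies level on top of a green mould press. Round steel rim, 190 mm mean diameter, bar 18 mm thick, four green spokes, hub 52 mm across. The whole wheel sinks 6 mm with its screw in one clockwise turn.
- grip: Upright light-wood grip on the wheel at the end of one spoke: round bar 29 mm in diameter, 76 mm tall. Origin at its centre, half-way up, on its axis, 95 mm from the wheel's axis; the rim's top lies 43 mm below it. It starts anywhere round the wheel and revolves freely on its pin (its x and y axes mean nothing). Clockwise takes it from the hub's +y side to +x, then -y, then -x.
- platen_mid (a point): Middle of the underside of the press's dark steel platen (190 x 200 mm), on the wheel's axis, about 6 mm above a white plaster mould between plywood boards; it comes down 6 mm in one turn. The press: green iron bed 220 x 310 mm, two steel columns at its sides, a crosshead 171 mm above the bench, the wheel above that.
- handwheel (a joint): Angle turned by the hand wheel since the start, rad: 0 at the start, growing clockwise seen from above (platen down), 6.283 after one turn. The screw is stiff enough that the wheel stays where it is left; it takes about 3 to 6 N at the grip to push it round.
- maquette_mid (a point): Small bronze standing figure on a dark wooden plinth 85 mm square, 190 mm tall in all, loose, within about 0.3 m of the press's middle; point on its axis half-way up. Leave alone.
- mallet_mid (a point): Carver's round wooden mallet standing on its head, 82 mm across and 220 mm tall, handle up, loose; point on its axis half-way up. Leave alone.
- shellac_mid (a point): Amber glass jar with a dark lid, 72 mm across and 95 mm tall, loose; point on its axis half-way up. Leave alone.
- brush_mid (a point): Brush 200 mm long with a wooden handle, lying on the bench in front of the press, loose; point near its middle. Leave alone.

How it is judged:
By the outcome, as a careful person would: the job done as asked, in the order asked, and still so for the second after the job is handed in, with the robot touching nothing.
It also fails if it takes over 67 s, if anything falls off the work surface, if the arm or the gripper's body presses on something with over 40 N, if the wrist force passes 120 N, or if a joint passes its speed limit or range.

## Working session

There is one attempt and no reset: what is moved stays moved. The work goes in short steps, Python scripts to look and compute and a tool call to move; the robot and the scene stay as the last step left them, time stands still between calls to the robot, and variables do not carry over. Pictures are saved under pics/ and viewed, at most 10 in all, crops included, and the job is handed in when it is done.

Besides the shell and the picture viewer there is one more tool, called after ">>>" as name(argument=value, ...) on one line, values as JSON. arm_command: Moves the arm, as the interface text tells. Its arguments: {"type":"object","properties":{"targets":{"type":"array","items":{"type":"array","items":{"type":"array","items":{"type":"number"}}}},"jaw":{"type":"number"},"newtons":{"type":"number"}},"required":["targets"]}

```bash
mkdir -p pics; ls
python3 - <<'E'
from cell import arm
import cv2, numpy as np
s=arm.observe();print(s)
for n in("scene","side"):
    im=arm.get_image(n);cv2.imwrite(f"pics/{n}1.png",im["pixels"][:,:,::-1])
    np.savez(f"{n}1.npz",**im)
    print(n,im["xyz"],im["rotation"],im["fx"],im["cx"],im["cy"])
E
```

```text
pics
{'clock': 0.0, 'joints': array([ 1.16239161,  0.43521483,  0.02495293,  1.57408119, -0.01158692,
        1.13397249, -0.0750988 ]), 'dq': array([ 1.00968507e-03,  1.57597246e-03,  5.28640668e-04,  1.62676059e-03,
        6.28609101e-05,  3.57743025e-05, -2.01248779e-03]), 'joint_efforts': array([-2.01774892e-04, -6.67848372e+01,  9.85223427e-01, -3.14466119e+01,
       -6.04266627e-02,  4.26281698e-02,  2.46890295e-04]), 'position': array([ 0.18796581, -0.59554197,  0.22305594]), 'ee_rot': array([-3.10348330e+00, -4.78191841e-01,  5.86125758e-04]), 'force': array([-0.49990726, -0.12095996,  0.5163222 ]), 'ft_torque': array([-0.01008399, -0.00457931, -0.02034854]), 'gripper_force': 0.0, 'width': 1.0020014220544615}
scene [1.23306965 0.11102386 0.95944152] [-1.77136234 -1.88399924  0.69030586] 414.8656691872006 255.76023077225253 186.34221692405944
side [-0.0948904   0.84806262  0.95796383] [-0.85643993  2.42271511 -1.17764505] 453.11479463823633 254.83004973421654 197.16845551667575
```

View pics/scene1.png

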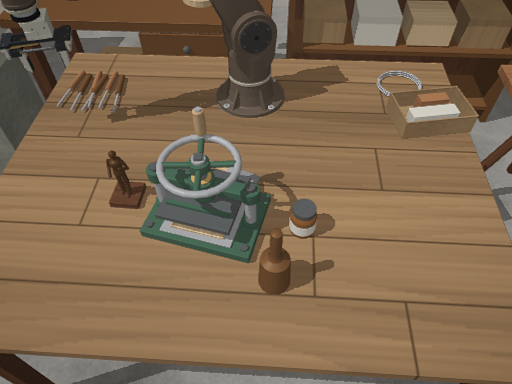

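View pics/side1.png

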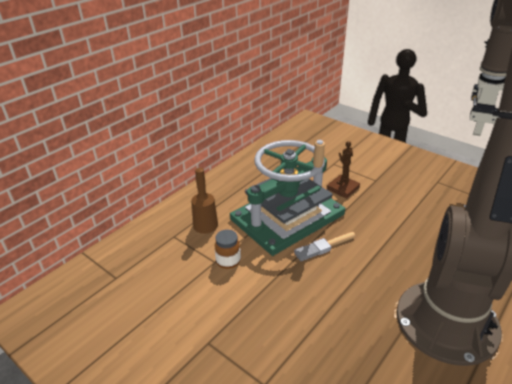

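Scene view: hub near (200,160), grip at (199,122) on the robot side, figure (122,180), jar (303,218), mallet (275,262). Side view: hub (290,155), grip (319,157), brush (325,247).

```bash
cat > h.py <<'E'
import numpy as np, cv2
from scipy.spatial.transform import Rotation as R
from scipy.optimize import least_squares
def cloud(im):
    z=np.asarray(im["z_map"]);v,u=np.mgrid[:384,:512]
    c=np.stack([(u-im["cx"])/im["fx"]*z,(v-im["cy"])/im["fy"]*z,z],-1)
    r=np.asarray(im["rotation"]);r=R.from_matrix(r) if r.ndim==2 else R.from_rotvec(r)
    return c@r.as_matrix().T+im["xyz"], z>0
def circ(p,r=None):
    f=lambda q:np.hypot(p[:,0]-q[0],p[:,1]-q[1])-(q[2] if r is None else r)
    return least_squares(f,[*p[:,:2].mean(0),r or .1],loss="soft_l1",f_scale=.003).x
E
python3 - <<'E'
from h import *
for n,box in(("scene",(150,245,130,200)),("side",(250,330,138,188))):
    im=dict(np.load(n+"1.npz"));P,ok=cloud(im);px=im["pixels"].astype(int)
    hsv=cv2.cvtColor(im["pixels"],cv2.COLOR_RGB2HSV).astype(int)
    def sel(b,m):
        k=np.zeros(ok.shape,bool);k[b[2]:b[3],b[0]:b[1]]=1;return P[k&ok&m]
    rim=sel(box,(hsv[...,1]<50)&(hsv[...,2]>100)&(P[...,2]>.18))
    zz=np.median(rim[:,2]);rim=rim[abs(rim[:,2]-zz)<.015]
    print(n,"rim",len(rim),zz,np.percentile(rim[:,2],[5,50,95]),circ(rim))
    gb=(188,212,104,140) if n=="scene" else (308,330,136,172)
    g=sel(gb,(hsv[...,1]>60)&(hsv[...,2]>120)&(hsv[...,0]<25)&(P[...,2]>zz+.01))
    print("grip",len(g),g.mean(0),g.min(0),g.max(0),circ(g,.0145)[:2])
    for nm,b in (dict(fig=(105,145,148,208),jar=(288,318,200,237),mal=(257,293,228,293)) if n=="scene" else dict(fig=(328,360,140,197),jar=(213,241,230,268),mal=(190,218,166,232),brush=(293,356,232,262))).items():
        q=sel(b,P[...,2]>(.03 if nm!="brush" else .006));print(nm,np.median(q,0),np.percentile(q,2,0),np.percentile(q,98,0))
    for (u,v) in ([(200,159)] if n=="scene" else [(290,153)]): print("hub",P[v,u])
    c=sel((0,512,0,384),(hsv[...,0]>60)&(hsv[...,0]<95)&(hsv[...,1]>60)&(P[...,2]>.0)&(P[...,2]<.3))
    print("press",np.percentile(c,[1,99],0))
E
```

```text
scene rim 1540 0.2289976886690666 [0.22211622 0.22896226 0.23376261] [ 0.56192149 -0.07642885  0.09387961]
grip 178 [ 0.47338348 -0.08730858  0.28388571] [ 0.45379719 -0.09897363  0.2399603 ] [ 0.4801398  -0.071246    0.31351992] [ 0.46148057 -0.08561039]
fig [ 0.50059295 -0.31782951  0.12865735] [ 0.48981904 -0.34669152  0.03342964] [ 0.51467251 -0.29400165  0.1876498 ]
jar [0.59567039 0.18624139 0.08670693] [0.55439171 0.15491708 0.03342538] [0.61313314 0.2192438  0.09695309]
mal [0.75454569 0.11669418 0.10748841] [0.71987622 0.08344754 0.03355173] [0.77761569 0.15052044 0.21649146]
hub [ 0.56633267 -0.06920948  0.24986487]
press [[ 0.4916877  -0.23615609  0.01027002]
 [ 0.6926504   0.08603087  0.23362638]]
side rim 831 0.22883507555586224 [0.22038697 0.22854908 0.23464765] [ 0.55215711 -0.07388744  0.09442408]
grip 231 [ 0.45628801 -0.07671173  0.28117039] [ 0.44524381 -0.09748646  0.23902888] [ 0.47503314 -0.06827768  0.31565412] [ 0.46225164 -0.08624031]
fig [ 0.49049839 -0.31303473  0.12222427] [ 0.44591501 -0.33574159  0.03343381] [ 0.51020453 -0.14637375  0.18889755]
jar [0.56307254 0.20204431 0.07745458] [0.54122138 0.16301773 0.03233994] [0.60202896 0.22322096 0.09710746]
mal [0.72605154 0.12844811 0.10352506] [0.70106263 0.09246835 0.03271648] [0.7596605  0.15417382 0.21604241]
brush [ 0.39754375 -0.00885101  0.01679758] [ 0.34149037 -0.11794752  0.00701702] [0.4694468  0.05642063 0.02945361]
hub [ 0.54669329 -0.06981744  0.25339367]
press [[ 0.4221219  -0.19883803  0.00879024]
 [ 0.67666451  0.09202926  0.23316913]]
```

>>> arm_command(targets=[[[0,0,-0.061,0,0,0],[0.039,-0.041,0,0,0,0],[0.039,-0.041,0,0,0,0],[0.039,-0.041,0,0,0,0],[0.039,-0.041,0,0,0,0],[0.039,-0.041,0,0,0,0],[0.039,-0.041,0,0,0,0],[0.039,-0.041,0,0,0,0],[0.039,-0.041,0,0,0,0],[0.039,-0.041,0,0,0,0]]], jaw=0, newtons=20)

```text
clock: 1.35
position: [0.4121, -0.1368, 0.2848]
ee_rot: [3.105, 0.478, 0.0]
force: [1.2, 0.1, -0.2]
width: 0.008
gripper_force: 0.0
```

```bash
cat >> h.py <<'E'
H=np.array([.557,-.075])
def st():
    from cell import arm
    s=arm.observe();M=R.from_rotvec(s["ee_rot"]).as_matrix()
    yaw=np.degrees(np.arctan2(M[1,0],M[0,0]))
    print("t",round(s["clock"],2),"p",s["position"].round(4),"yaw",yaw.round(2),"tilt",M[:,2].round(3),"j",np.degrees(s["joints"]).round(1),"F",s["force"].round(1),"w",round(s["width"],3))
    return s,M,yaw
E
python3 -c "
from h import *;st()"
```

```text
t 1.35 p [ 0.4121 -0.1368  0.2848] yaw 17.5 tilt [ 0. -0. -1.] j [ 29.5   5.3 -19.6 108.2   2.   66.8 -63.3] F [ 1.2  0.1 -0.2] w 0.008
```

>>> arm_command(targets=[[[0,0,0,0,0,-0.182],[0,0,0,0,0,-0.182],[0,0,0,0,0,-0.182],[0,0,0,0,0,-0.182],[0,0,0,0,0,-0.182],[0,0,0,0,0,-0.182],[0,0,0,0,0,-0.182],[0,0,0,0,0,-0.182],[0,0,0,0,0,-0.182],[0,0,0,0,0,-0.182]]])

```text
clock: 2.6
position: [0.4115, -0.1384, 0.2846]
ee_rot: [-1.519, -2.749, 0.0]
force: [-0.0, -0.5, 0.3]
width: 0.003
gripper_force: 0.0
```

>>> arm_command(targets=[[[0,0,0,0,0,-0.182],[0,0,0,0,0,-0.182],[0,0,0,0,0,-0.182],[0,0,0,0,0,-0.182],[0,0,0,0,0,-0.182],[0,0,0,0,0,-0.182],[0,0,0,0,0,-0.182],[0,0,0,0,0,-0.182],[0,0,0,0,0,-0.182],[0,0,0,0,0,-0.182]]])

```text
clock: 3.85
position: [0.4115, -0.1385, 0.2845]
ee_rot: [1.238, -2.887, -0.001]
force: [-0.7, 0.6, -0.3]
width: 0.005
gripper_force: 0.0
```

Run:
```python
from h import *
s,M,yaw=st()
from cell import arm
im=arm.get_image("wrist");cv2.imwrite("pics/w1.png",im["pixels"][:,:,::-1]);print(np.round(im["T_tool_cam"],3))
# target 30mm & 24mm short of grip axis along -x tool
g=np.array([.462,-.086]);n=-M[:2,0]
for d in(.034,.024):
    e=g-d*n-s["position"][:2];print(d,"tool dx dy",e@M[:2,0],e@M[:2,1])
def go(a0,a1):pass
```

```text
t 3.85 p [ 0.4115 -0.1385  0.2845] yaw -133.58 tilt [-0.001  0.    -1.   ] j [ 44.3   7.  -35.7 107.3   4.4  67.1 143.4] F [-0.7  0.6 -0.3] w 0.005
[[ 0.001 -0.961 -0.275  0.075]
 [ 1.     0.001 -0.001  0.   ]
 [ 0.001 -0.275  0.961 -0.161]
 [ 0.     0.     0.     1.   ]]
0.034 tool dx dy -0.038819707091468085 -0.0004267215703525111
0.024 tool dx dy -0.04881970571237877 -0.00042671949699413356
```

View pics/w1.png

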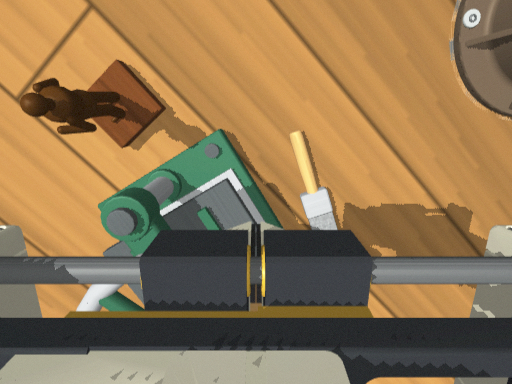

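The wrist view looks away from the grip; figure (75,105) and brush (318,180) are clear below the hand. Plan the path.

```bash
cat >> h.py <<'E'
D=lambda a:np.array([np.cos(np.radians(a)),np.sin(np.radians(a))])
def tcp(phi,th,r=.095,d=.024): return H+r*D(phi)-d*D(th-180)
def rows(seq,p=None):   # seq of (phi,theta); first = present one (p overrides its position)
    q=tcp(*seq[0]) if p is None else p;t=seq[0][1];out=[]
    for f,h in seq[1:]:
        n=tcp(f,h);e=n-q;out.append([round(float(e@D(t)),4),round(float(e@D(t-90)),4),0,0,0,round(float(np.radians(t-h)),4)]);q=n;t=h
    return out
E
python3 - <<'E'
from h import *
A=[(186.6-4*i,226.4) for i in range(13)]
for r in rows(A):print(r)
B=[(136.4-4*i,226.4-4*i) for i in range(3)]
print(rows(B))
E
```

```text
[-0.0044, 0.0049, 0, 0, 0, 0.0]
[-0.0048, 0.0046, 0, 0, 0, 0.0]
[-0.0051, 0.0043, 0, 0, 0, 0.0]
[-0.0054, 0.0039, 0, 0, 0, 0.0]
[-0.0056, 0.0035, 0, 0, 0, 0.0]
[-0.0058, 0.0031, 0, 0, 0, 0.0]
[-0.006, 0.0027, 0, 0, 0, 0.0]
[-0.0062, 0.0023, 0, 0, 0, 0.0]
[-0.0064, 0.0018, 0, 0, 0, 0.0]
[-0.0065, 0.0014, 0, 0, 0, 0.0]
[-0.0066, 0.0009, 0, 0, 0, 0.0]
[-0.0066, 0.0005, 0, 0, 0, 0.0]
[[-0.0067, 0.0014, 0, 0, 0, 0.0698], [-0.0067, 0.0014, 0, 0, 0, 0.0698]]
```

>>> arm_command(targets=[[[-0.02,0,0,0,0,0],[-0.015,0,0,0,0,0],[-0.008,0,0,0,0,0],[-0.003,0,0,0,0,0]]])

```text
clock: 4.4
position: [0.4437, -0.1052, 0.2847]
ee_rot: [1.228, -2.891, -0.0]
force: [-0.2, 0.5, -0.2]
width: 0.005
gripper_force: 0.0
```

>>> arm_command(targets=[[[-0.005,0.0045,0,0,0,0],[-0.005,0.0045,0,0,0,0],[-0.005,0.0045,0,0,0,0],[-0.0055,0.004,0,0,0,0],[-0.0055,0.0035,0,0,0,0],[-0.006,0.003,0,0,0,0],[-0.006,0.0027,0,0,0,0],[-0.006,0.0023,0,0,0,0],[-0.0065,0.0018,0,0,0,0],[-0.0065,0.0014,0,0,0,0]]])

```text
clock: 5.65
position: [0.4604, -0.0415, 0.2848]
ee_rot: [-1.229, 2.891, 0.0]
force: [-2.4, -2.9, -3.0]
width: 0.001
gripper_force: 1.8
```

Run:
```python
from h import *
s,M,yaw=st()
from cell import arm
im=arm.get_image("scene");cv2.imwrite("pics/s2.png",cv2.resize(im["pixels"][80:260,110:300,::-1],None,fx=3,fy=3))
p=s["position"][:2];print(tcp(146.6,226.4)-p)
# implied grip angle from flat face contact: (H+.095 D(phi)-p).n=.024
n=D(yaw-180);f=np.arange(90,190,.1);v=[abs((H+.095*D(a)-p)@n-.024) for a in f];print(f[int(np.argmin(v))])
```

```text
t 5.65 p [ 0.4604 -0.0415  0.2848] yaw -133.92 tilt [ 0.  0. -1.] j [ 33.3  10.7 -40.1 103.9   7.4  68.  127. ] F [-2.4 -2.9 -3. ] w 0.001
[0.00078189 0.00142382]
147.59999999999673
```

View pics/s2.png

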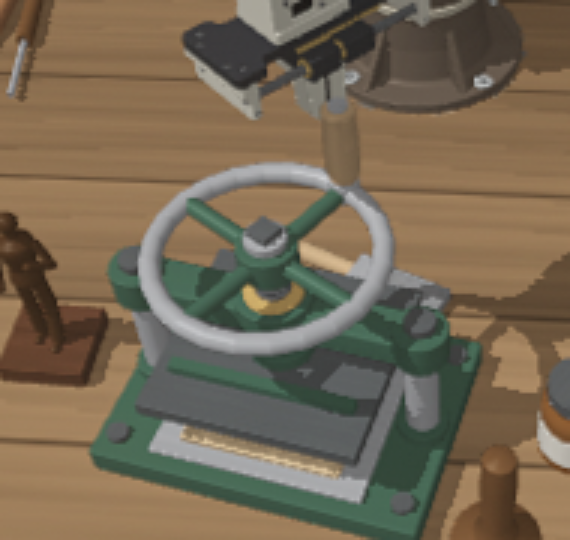

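The grip (crop 342,140) is now at the back right, ahead of the fingertips; contact is good at ~4 N. Continue.

>>> arm_command(targets=[[[-0.0065,0.0008,0,0,0,0],[-0.0065,0.0006,0,0,0,0],[-0.0065,0.0004,0,0,0,0],[-0.0067,0.0014,0,0,0,0.07],[-0.0067,0.0014,0,0,0,0.07],[-0.0067,0.0014,0,0,0,0.07],[-0.0067,0.0014,0,0,0,0.07],[-0.0067,0.0014,0,0,0,0.07],[-0.0067,0.0014,0,0,0,0.07],[-0.0067,0.0014,0,0,0,0.07]]])

```text
clock: 6.95
position: [0.5053, 0.0081, 0.2846]
ee_rot: [0.488, -3.103, -0.001]
force: [-3.2, -1.0, -0.9]
width: 0.003
gripper_force: 1.7
```

```bash
cat >> h.py <<'E'
def chk():
    s,M,yaw=st();p=s["position"][:2];n=D(yaw-180);a0=yaw+90
    f=np.arange(a0-60,a0+60,.1);v=[abs((H+.095*D(a)-p)@n-.024) for a in f];a=f[int(np.argmin(v))]
    c=H+.095*D(a)-p;print("grip phi",round(a%360,1),"lead deg yaw-90-phi",round((yaw-90-a+180)%360-180,1),"contact off along tool y",round(c@M[:2,1],4),"j7",np.degrees(s["joints"][6]))
E
python3 -c "
from h import *;chk()"
```

```text
t 6.95 p [0.5053 0.0081 0.2846] yaw -162.11 tilt [-0.001  0.    -1.   ] j [ 22.5  14.8 -36.5  98.9   9.3  69.4  91.6] F [-3.2 -1.  -0.9] w 0.003
grip phi 288.1 lead deg yaw-90-phi 179.8 contact off along tool y -0.1899 j7 91.57367443990748
```

```bash
sed -i 's/a0=yaw+90/a0=yaw-90/' h.py; python3 -c "
from h import *;chk()"
```

```text
t 6.95 p [0.5053 0.0081 0.2846] yaw -162.11 tilt [-0.001  0.    -1.   ] j [ 22.5  14.8 -36.5  98.9   9.3  69.4  91.6] F [-3.2 -1.  -0.9] w 0.003
grip phi 107.7 lead deg yaw-90-phi 0.2 contact off along tool y 0.0 j7 91.57367443990748
```

>>> arm_command(targets=[[[-0.0067,0.0014,0,0,0,0.07],[-0.0067,0.0014,0,0,0,0.07],[-0.0067,0.0014,0,0,0,0.07],[-0.0067,0.0014,0,0,0,0.07],[-0.0067,0.0014,0,0,0,0.07],[-0.0067,0.0014,0,0,0,0.07],[-0.0067,0.0014,0,0,0,0.07],[-0.0067,0.0014,0,0,0,0.07],[-0.0067,0.0014,0,0,0,0.07],[-0.0067,0.0014,0,0,0,0.07]]])

```text
clock: 8.2
position: [0.5708, 0.0227, 0.2842]
ee_rot: [-0.603, -3.081, -0.002]
force: [-2.3, 1.7, -3.1]
width: 0.002
gripper_force: 1.7
```

```bash
python3 -c "
from h import *;chk()"
```

```text
t 8.2 p [0.5708 0.0227 0.2842] yaw 157.84 tilt [-0.002  0.002 -1.   ] j [ 13.1  20.2 -28.2  90.8   9.8  71.6  51.1] F [-2.3  1.7 -3.1] w 0.002
grip phi 67.9 lead deg yaw-90-phi -0.1 contact off along tool y -0.0007 j7 51.07964304661686
```

>>> arm_command(targets=[[[-0.0067,0.0014,0,0,0,0.07],[-0.0067,0.0014,0,0,0,0.07],[-0.0067,0.0014,0,0,0,0.07],[-0.0067,0.0014,0,0,0,0.07],[-0.0067,0.0014,0,0,0,0.07],[-0.0067,0.0014,0,0,0,0.07],[-0.0067,0.0014,0,0,0,0.07],[-0.0067,0.0014,0,0,0,0.07],[-0.0067,0.0014,0,0,0,0.07],[-0.0067,0.0014,0,0,0,0.07]]])

```text
clock: 9.45
position: [0.6303, -0.0083, 0.2843]
ee_rot: [-1.622, -2.688, -0.003]
force: [-1.6, 2.7, -3.2]
width: 0.005
gripper_force: 1.8
```

Run:
```python
from h import *
chk()
from cell import arm
im=arm.get_image("scene");cv2.imwrite("pics/s3.png",cv2.resize(im["pixels"][60:260,110:310,::-1],None,fx=3,fy=3))
```

```text
t 9.45 p [ 0.6303 -0.0083  0.2843] yaw 117.78 tilt [-0.001  0.003 -1.   ] j [  8.3  24.6 -18.5  82.8   7.8  73.8  17. ] F [-1.6  2.7 -3.2] w 0.005
grip phi 28.3 lead deg yaw-90-phi -0.5 contact off along tool y -0.0009 j7 17.01649246214033
```

View pics/s3.png

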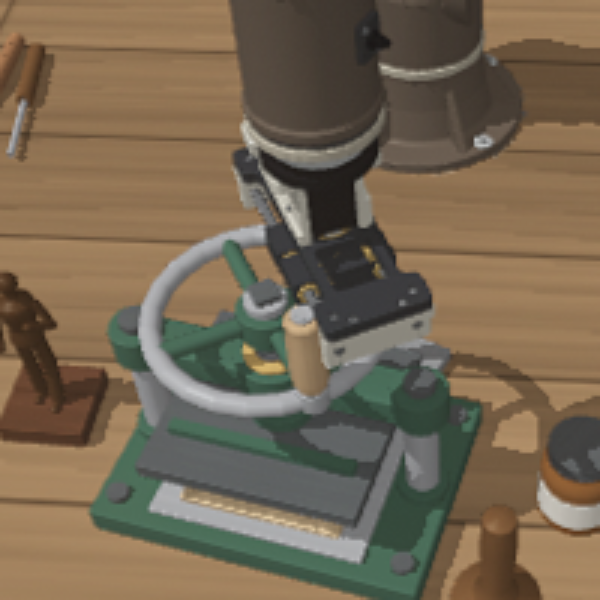

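The grip (crop 305,350) is on the camera side, being led properly by the closed fingertips; jar (575,480) and mallet (495,560) are untouched. Continue.

>>> arm_command(targets=[[[-0.0067,0.0014,0,0,0,0.07],[-0.0067,0.0014,0,0,0,0.07],[-0.0067,0.0014,0,0,0,0.07],[-0.0067,0.0014,0,0,0,0.07],[-0.0067,0.0014,0,0,0,0.07],[-0.0067,0.0014,0,0,0,0.07],[-0.0067,0.0014,0,0,0,0.07],[-0.0067,0.0014,0,0,0,0.07],[-0.0067,0.0014,0,0,0,0.07],[-0.0067,0.0014,0,0,0,0.07]]])

```text
clock: 10.75
position: [0.6557, -0.0709, 0.2846]
ee_rot: [-2.445, -1.971, -0.004]
force: [1.7, 3.9, -3.1]
width: 0.009
gripper_force: 1.8
```

>>> arm_command(targets=[[[-0.0067,0.0014,0,0,0,0.07],[-0.0067,0.0014,0,0,0,0.07],[-0.0067,0.0014,0,0,0,0.07],[-0.0067,0.0014,0,0,0,0.07],[-0.0067,0.0014,0,0,0,0.07],[-0.0067,0.0014,0,0,0,0.07],[-0.0067,0.0014,0,0,0,0.07],[-0.0067,0.0014,0,0,0,0.07],[-0.0067,0.0014,0,0,0,0.07],[-0.0067,0.0014,0,0,0,0.07]]])

```text
clock: 12.0
position: [0.6348, -0.1351, 0.2847]
ee_rot: [-2.973, -1.012, -0.004]
force: [3.3, 2.0, -3.1]
width: 0.0
gripper_force: 1.8
```

```bash
python3 -c "
from h import *;chk()"
```

```text
t 12.0 p [ 0.6348 -0.1351  0.2847] yaw 37.6 tilt [ 0.002  0.001 -1.   ] j [  7.   25.    0.5  81.3  -0.3  73.6 -44.8] F [ 3.3  2.  -3.1] w 0.0
grip phi 308.2 lead deg yaw-90-phi -0.6 contact off along tool y -0.0001 j7 -44.803912887124234
```

>>> arm_command(targets=[[[-0.0067,0.0014,0,0,0,0.07],[-0.0067,0.0014,0,0,0,0.07],[-0.0067,0.0014,0,0,0,0.07],[-0.0067,0.0014,0,0,0,0.07],[-0.0067,0.0014,0,0,0,0.07],[-0.0067,0.0014,0,0,0,0.07],[-0.0067,0.0014,0,0,0,0.07],[-0.0067,0.0014,0,0,0,0.07],[-0.0067,0.0014,0,0,0,0.07],[-0.0067,0.0014,0,0,0,0.07]]])

```text
clock: 13.25
position: [0.5776, -0.1709, 0.285]
ee_rot: [-3.141, 0.069, -0.005]
force: [3.8, 0.2, -2.5]
width: 0.006
gripper_force: 1.8
```

>>> arm_command(targets=[[[-0.0067,0.0014,0,0,0,0.07],[-0.0067,0.0014,0,0,0,0.07],[-0.0067,0.0014,0,0,0,0.07],[-0.0067,0.0014,0,0,0,0.07],[-0.0067,0.0014,0,0,0,0.07],[-0.0067,0.0014,0,0,0,0.07],[-0.0067,0.0014,0,0,0,0.07],[-0.0067,0.0014,0,0,0,0.07]]])

```text
clock: 14.25
position: [0.5236, -0.167, 0.2852]
ee_rot: [2.999, -0.936, 0.005]
force: [3.3, -2.1, -1.9]
width: 0.007
gripper_force: 1.8
```

Run:
```python
from h import *
chk()
from cell import arm
im=arm.get_image("scene");cv2.imwrite("pics/s4.png",cv2.resize(im["pixels"][60:260,110:310,::-1],None,fx=3,fy=3))
```

```text
t 14.25 p [ 0.5236 -0.167   0.2852] yaw -34.65 tilt [ 0.003 -0.001 -1.   ] j [   0.3   15.    15.1   96.6   -4.1   68.8 -108.2] F [ 3.3 -2.1 -1.9] w 0.007
grip phi 235.8 lead deg yaw-90-phi -0.5 contact off along tool y 0.0003 j7 -108.20207635057392
```

View pics/s4.png

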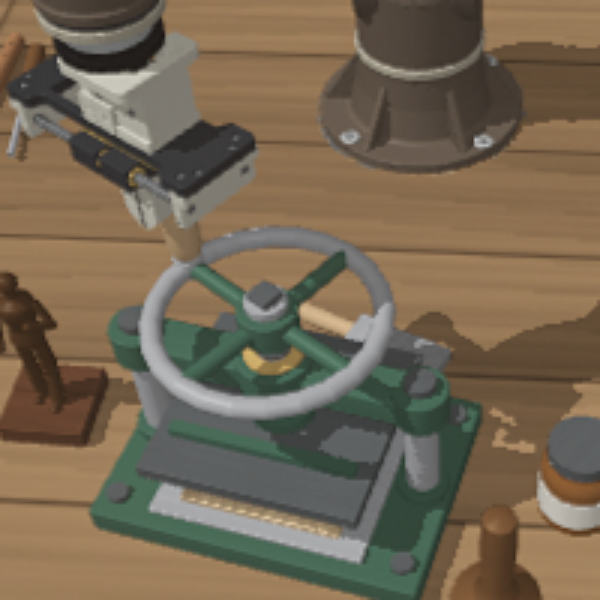

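The grip (crop 182,240) is at the back left, ~49° short of its start; nothing else moved.

>>> arm_command(targets=[[[-0.0067,0.0014,0,0,0,0.07],[-0.0067,0.0014,0,0,0,0.07],[-0.0067,0.0014,0,0,0,0.07],[-0.0067,0.0014,0,0,0,0.07],[-0.0067,0.0014,0,0,0,0.07],[-0.0067,0.0014,0,0,0,0.07],[-0.0067,0.0014,0,0,0,0.07],[-0.0067,0.0014,0,0,0,0.07],[-0.0066,-0.0002,0,0,0,0],[-0.0066,-0.0007,0,0,0,0]]])

```text
clock: 15.55
position: [0.4748, -0.1222, 0.2849]
ee_rot: [2.626, -1.724, 0.001]
force: [1.4, -3.8, -2.5]
width: 0.001
gripper_force: 1.8
```

```bash
cat >> h.py <<'E'
def grip(im,b):
    P,ok=cloud(im);hsv=cv2.cvtColor(im["pixels"],cv2.COLOR_RGB2HSV).astype(int)
    k=np.zeros(ok.shape,bool);k[b[2]:b[3],b[0]:b[1]]=1
    k&=ok&(hsv[...,1]>60)&(hsv[...,2]>120)&(hsv[...,0]<25)&(P[...,2]>.24)
    g=P[k];c=circ(g,.0145)[:2];v,u=np.nonzero(k);e=c-H
    print("grip",len(g),c.round(4),"px u",u.mean().round(2),"v",v.mean().round(2),"phi",(np.degrees(np.arctan2(e[1],e[0]))%360).round(2),"r",np.hypot(*e).round(4))
E
python3 - <<'E'
from h import *
chk()
from cell import arm
for n,b in(("scene",(175,225,100,145)),("side",(295,345,130,175))):
    print(n);grip(dict(np.load(n+"1.npz")),b)
    im=arm.get_image(n);grip(im,b)
    if n=="scene":cv2.imwrite("pics/s5.png",cv2.resize(im["pixels"][80:200,130:270,::-1],None,fx=4,fy=4))
E
```

```text
t 15.55 p [ 0.4748 -0.1222  0.2849] yaw -66.58 tilt [ 0.001 -0.001 -1.   ] j [  -7.4    9.    18.2  104.2   -3.    67.2 -144.8] F [ 1.4 -3.8 -2.5] w 0.001
grip phi 195.3 lead deg yaw-90-phi 8.1 contact off along tool y -0.0001 j7 -144.81667418541863
scene
grip 177 [ 0.4615 -0.0856] px u 196.81 v 121.32 phi 186.34 r 0.0961
grip 139 [ 0.4899 -0.0968] px u 193.55 v 127.91 phi 198.0 r 0.0705
side
grip 229 [ 0.4623 -0.0862] px u 318.29 v 153.94 phi 186.74 r 0.0954
grip 223 [ 0.4636 -0.0967] px u 320.08 v 153.57 phi 193.08 r 0.0959
```

View pics/s5.png

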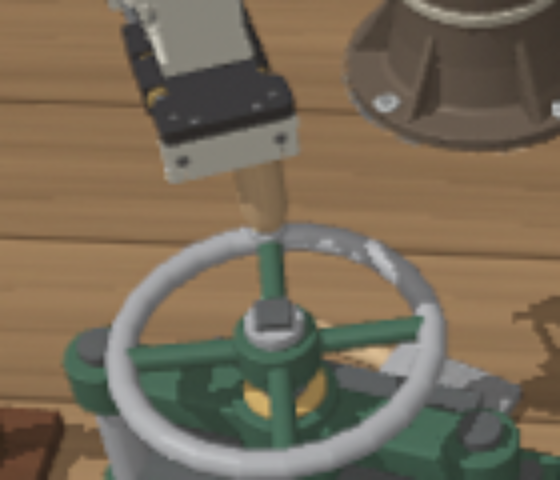

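Grip (crop 262,200) is partly hidden by the hand, a few degrees short. Push a little more, then back off to look.

>>> arm_command(targets=[[[-0.0055,-0.0011,0,0,0,0],[0,0,0,0,0,0],[0,0,0,0,0,0]]])

```text
clock: 16.02
position: [0.4733, -0.1164, 0.2849]
ee_rot: [-2.624, 1.726, 0.001]
force: [-0.4, 0.5, -0.2]
width: 0.005
gripper_force: 0.0
```

```bash
python3 -c "
from h import *;chk()"
```

```text
t 16.02 p [ 0.4733 -0.1164  0.2849] yaw -66.68 tilt [-0.     0.001 -1.   ] j [  -7.9    8.8   18.   104.5   -3.    67.2 -145.6] F [-0.4  0.5 -0.2] w 0.005
grip phi 191.7 lead deg yaw-90-phi 11.6 contact off along tool y -0.0002 j7 -145.62983540867774
```

>>> arm_command(targets=[[[0.01,0,0,0,0,0],[0.03,0,0,0,0,0],[0.04,0,0,0,0,0],[0.04,0,0,0,0,0],[0,0,0,0,0,0],[0,0,0,0,0,0]]])

```text
clock: 16.77
position: [0.5206, -0.227, 0.2845]
ee_rot: [2.624, -1.728, -0.001]
force: [-0.4, 0.6, -0.1]
width: 0.008
gripper_force: 0.0
```

```bash
cat > fin.py <<'E'
from h import *
import sys
from cell import arm
st()
for n,b in(("scene",(175,225,100,145)),("side",(295,345,130,175))):
    print(n);grip(dict(np.load(n+"1.npz")),b)
    im=arm.get_image(n);grip(im,b)
    if n=="scene":cv2.imwrite(sys.argv[1],cv2.resize(im["pixels"][60:300,90:330,::-1],None,fx=2.5,fy=2.5))
E
python3 fin.py pics/s6.png
```

```text
t 16.77 p [ 0.5206 -0.227   0.2845] yaw -66.73 tilt [-0.001  0.    -1.   ] j [   1.7   17.3   21.9   94.4   -6.8   69.7 -131.6] F [-0.4  0.6 -0.1] w 0.008
scene
grip 177 [ 0.4615 -0.0856] px u 196.81 v 121.32 phi 186.34 r 0.0961
grip 211 [ 0.4622 -0.091 ] px u 196.05 v 123.13 phi 189.56 r 0.0962
side
grip 229 [ 0.4623 -0.0862] px u 318.29 v 153.94 phi 186.74 r 0.0954
grip 217 [ 0.4628 -0.0918] px u 319.23 v 154.55 phi 190.14 r 0.0957
```

Run:
```python
from h import *
s,M,yaw=st()
for a in(188.8,188.4,187.9):
    e=tcp(a,yaw)-s["position"][:2];print(a,e@M[:2,0],e@M[:2,1])
```

```text
t 16.88 p [ 0.5207 -0.2261  0.2847] yaw -66.64 tilt [-0.     0.001 -1.   ] j [   1.7   17.2   21.9   94.4   -6.8   69.7 -131.6] F [ 0.   0.8 -0.9] w 0.003
188.8 -0.12418434239487983 -0.0012824563226872963
188.4 -0.1248256911062705 -0.0014513865122626703
187.9 -0.12562569290468556 -0.0016688388510301068
```

>>> arm_command(targets=[[[-0.05,-0.001,0,0,0,0],[-0.05,0,0,0,0,0],[-0.015,0,0,0,0,0],[-0.004,0,0,0,0,0],[-0.003,0,0,0,0,0],[-0.0025,0,0,0,0,0],[0,0,0,0,0,0],[0,0,0,0,0,0]]])

```text
clock: 17.88
position: [0.4728, -0.1129, 0.2849]
ee_rot: [2.623, -1.728, 0.001]
force: [1.1, -2.7, 2.0]
width: 0.002
gripper_force: 1.5
```

>>> arm_command(targets=[[[0.01,0,0,0,0,0],[0.03,0,0,0,0,0],[0.04,0,0,0,0,0],[0.04,0,0,0,0,0],[0,0,0,0,0,0],[0,0,0,0,0,0]]])

```text
clock: 18.62
position: [0.5196, -0.2221, 0.2843]
ee_rot: [-2.624, 1.727, 0.002]
force: [-0.4, 0.3, -0.1]
width: 0.007
gripper_force: 0.0
```

```bash
python3 fin.py pics/s7.png
```

```text
t 18.62 p [ 0.5196 -0.2221  0.2843] yaw -66.72 tilt [-0.001  0.001 -1.   ] j [   0.8   17.    22.5   94.8   -6.9   69.6 -131.9] F [-0.4  0.3 -0.1] w 0.007
scene
grip 177 [ 0.4615 -0.0856] px u 196.81 v 121.32 phi 186.34 r 0.0961
grip 202 [ 0.4617 -0.0877] px u 197.07 v 123.13 phi 187.61 r 0.0962
side
grip 229 [ 0.4623 -0.0862] px u 318.29 v 153.94 phi 186.74 r 0.0954
grip 215 [ 0.4622 -0.0884] px u 318.71 v 155.15 phi 188.06 r 0.0958
```

>>> arm_command(targets=[[[-0.05,0,0,0,0,0],[-0.05,0,0,0,0,0],[-0.015,0,0,0,0,0],[-0.004,0,0,0,0,0],[-0.002,0,0,0,0,0],[-0.001,0,0,0,0,0],[0,0,0,0,0,0],[0,0,0,0,0,0]]])

```text
clock: 19.73
position: [0.4721, -0.1111, 0.285]
ee_rot: [2.623, -1.729, 0.001]
force: [2.1, -2.2, 2.3]
width: 0.008
gripper_force: 1.6
```

>>> arm_command(targets=[[[0.01,0,0,0,0,0],[0.03,0,0,0,0,0],[0.04,0,0,0,0,0],[0.04,0,0,0,0,0],[0,0,0,0,0,0],[0,0,0,0,0,0]]])

```text
clock: 20.48
position: [0.5187, -0.2202, 0.2842]
ee_rot: [2.624, -1.727, -0.003]
force: [0.8, -0.1, 0.2]
width: 0.005
gripper_force: 0.0
```

```bash
python3 fin.py pics/s8.png
```

```text
t 20.48 p [ 0.5187 -0.2202  0.2842] yaw -66.71 tilt [-0.001  0.001 -1.   ] j [   0.    16.9   23.3   95.    -7.1   69.6 -131.8] F [ 0.8 -0.1  0.2] w 0.005
scene
grip 177 [ 0.4615 -0.0856] px u 196.81 v 121.32 phi 186.34 r 0.0961
grip 207 [ 0.4617 -0.0858] px u 198.04 v 122.82 phi 186.47 r 0.0959
side
grip 229 [ 0.4623 -0.0862] px u 318.29 v 153.94 phi 186.74 r 0.0954
grip 220 [ 0.4618 -0.0872] px u 318.34 v 155.29 phi 187.29 r 0.096
```

View pics/s8.png

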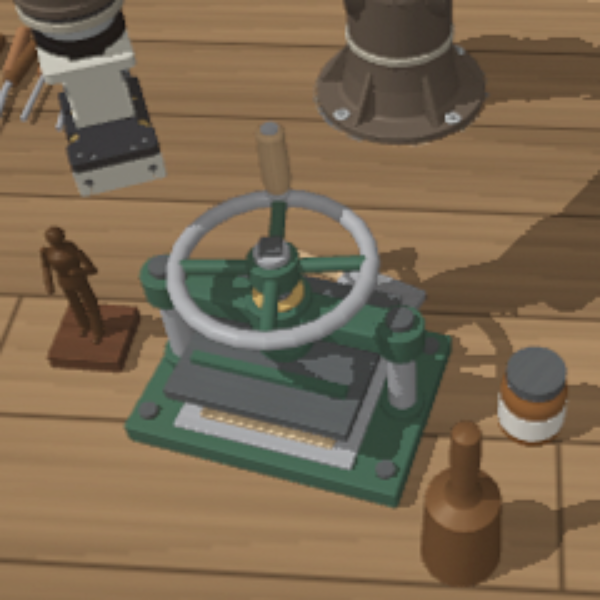

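The grip (crop 272,158) is back where it started within about 0.3°; all bystanders stand in place. Move further clear and hand in.

>>> arm_command(targets=[[[0,0,-0.04,0,0,0],[0,0,-0.05,0,0,0],[0,0,-0.03,0,0,0],[0,0,0,0,0,0],[0,0,0,0,0,0]]])

```text
clock: 21.2
position: [0.5188, -0.2197, 0.4041]
ee_rot: [-2.625, 1.726, 0.002]
force: [0.3, -0.5, -0.0]
width: 0.006
gripper_force: 0.0
```

```bash
python3 -c "
from h import *;st()
from cell import arm;print(arm.sign_off())"
```

```text
t 21.2 p [ 0.5188 -0.2197  0.4041] yaw -66.64 tilt [-0.001  0.001 -1.   ] j [  -0.7   14.    24.4   82.3   -5.7   85.  -133.2] F [ 0.3 -0.5 -0. ] w 0.006
the job is handed in; nothing more can be done
None
```

I pushed the wheel one full clockwise turn with the closed fingertips, the last few degrees in short pushes with look-backs; the cameras put the grip 0.1–0.6° short of its start. The figure, mallet and jar look undisturbed, the brush (partly hidden) was not checked closely, and the job was handed in at 21 s with the arm clear.

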